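# Flip the amber bottle's status flag to green

### The arm

A 6-joint arm with a two-finger parallel gripper is mounted at the origin on a cart in front of the work surface, level with it; the furniture and walls round the work are solid. World frame = base frame: x ahead of the robot, y to its left, z up, the work surface at z = 0. Lengths are in m, angles in rad, forces in N, time in s.
With the tool pointing down it reaches from about 0.225 to 0.875 m from the base axis. Payload 3.4 kg.
Tool frame: the origin (TCP) lies at the very end of the fingers, on their centre line; the grasp point (between the pads) lies 19 mm behind it; z points along the fingers, y is the direction in which the jaws open and shut (so a half turn about z gives the same grasp; the last joint's range is limited). The gripper opens to 85 mm and grips with 20 to 120 N. Pads are 22 mm wide; open, the fingers measure 114 mm over their backs; the gripper's body (76 mm by 85 mm) begins 54 mm behind the grasp point. The pads swing forward as they close: fully open they stand 13 mm farther back than shut.
Start: joints at [1.229, 0.276, 1.505, -0, 1.361, -0.121], TCP at [0.126, 0.561, 0.201] pointing down, gripper open.
Joint ranges: [-2.89, 2.89], [-0.75, 2.08], [0.22, 2.7], [-1.18, 4.32], [0.11, 2.71], [-2.7, 2.7]. Speed limits (rad/s): [2.57, 2.57, 3.14, 3.14, 3.14, 3.14].

### API

Orientations are given as a rotation vector (axis times angle).
In Python, from workcell import monitor, capture, get_calibration, robot gives the robot as it stands. The module is installed in compiled form; this text tells all that it offers.
- The arm moves only by the tool drive_tool, never from a script. Its argument "plan" is a list of rows, each a list of 5 numbers: the shift along the tool's x, y, z as a fraction of full scale, then the turn about the tool's z as a fraction of full scale, then the closure, from 0 (fully open) to 1 (shut). In form: [[tx, ty, tz, roll, grip], ...]. A call has 1 to 8 rows; each row is the pose to reach, as a shift and turn from the pose commanded when the call began, along the tool's axes at that moment, turning the shorter way round; what a row does not reach only later rows make up. Full scale, the value 1, is 30 cm for a shift and pi rad for a turn. A row lasts 1/8 s, in which the tool goes at most 62.5 mm and 10.7 degrees, less where a joint would pass 70% of its speed; a pose out of reach is approached as far as the arm can. A call with a number of a shift or a turn outside -1 to 1 is refused whole. A call with a gripper value outside its range is refused whole. The fingers move at their own pace and stop on an object; the grip force is fixed at half the most. Time passes only in rows, so rows that repeat a pose let the fingers close. It gives the time, the measured TCP pose, the force and the opening at its end, in the units of the state.
- monitor.observe(): the state, without advancing time (a new reading comes with each control period).
- capture(name): name is "scene" or "side" or "wrist"; returns the picture (420x560x3 uint8, red, green, blue); there is no depth.
- get_calibration(name): a dict with "vfov" (degrees; the focal length in pixels is half the picture's height over the tangent of half this angle, whatever the lens; pixels are square), "cx", "cy" (the principal point, pixels), "dist_coeffs" ([k1, k2, p1, p2, k3] as OpenCV has them; the pictures are not rectified), "R" (3x3) and "t" (3): a world point X has camera coordinates R X + t. Camera axes: x right, y down, z forward; pixel columns grow to the right and rows downward; lengths in m; the calibration is good to about 2 mm. A picture is of the moment at which its call begins: read the wrist's pose just before it. get_calibration takes no time and is no camera call; for the wrist camera it gives the pose at the moment of the call.
- robot.job_done(): hands the job in, once; it reports no verdict.
The state is a dict: "t": time; "joint_positions": joint angles; "joint_velocities": joint speeds; "joint_efforts": joint torques, N m; "tcp_pos": TCP position; "orientation": TCP orientation; "wrist_force": force on the tool from outside, world axes, zero at the start; "ft_torque": the same for the moment, N m; "gripper_width": opening from 0.0 (shut) to 1.0 (fully open).
Only numpy, scipy, OpenCV 4.12 (cv2) and the standard library are available. Lean on these libraries where they do the work, as an engineer would, in place of code of your own. Each camera call takes 0.05 s, during which the arm holds its last target. There are 200 camera calls.

### The job

The batch in the brown amber bottle has been released: flip the hinged flag on the stand in front of that bottle right over, so that it lies flat on its far side with the green face up. Pressing its black thumb tab raises the paddle, which can then be pushed over and down; do it gently with the fingertips, without pinching the paddle and without lifting or shoving the stand. Leave the other two flags, the bottles, the flask and everything else as they are.

Things in the scene. Friction and masses are not known exactly. Their poses are not given: they have to be found in the camera images.
- stand_amber: The stand to work on, straight in front (robot's side) of the brown amber bottle. Loose, 0.75 to 1.2 kg, rubber feet; dark base plate 180 x 80 mm, its top 13 mm above the worktop. Origin: centre of its underside, on the worktop. Its x axis points from the stand to its bottle, y left, z up. Two rest posts, 13 mm thick, top at 52.5 mm, stand at x = +68 and -68 mm, y = 0; the plate is otherwise bare.
- axle_amber (a point): Middle of this stand's horizontal axle (the pivot), which runs along the stand's y axis, 55 mm above the worktop over the middle of the plate, between two aluminium cheeks: outer faces at y = +37 and -37 mm, 20 mm long in x, top at 67 mm.
- flag_amber (a joint): Paddle angle (rad). 0: flat toward the robot (stand -x), yellow up. 1.57: straight up. 3.14: flat on the far side (stand +x, toward the bottle), green up. Stops at 0 and 3.14; starts at 0 to 0.25. Friction hinge, about 0.03 N m: it stays at any angle where it is left, so it must be pushed all the way down.
- paddle_end_amber (a point): Middle of the free end of this paddle, 80 mm from the axle. The paddle is a plate 52 mm wide and 5 mm thick. Once it stands about 50 degrees up or steeper, a sideways push on it toward stand +x carries it over; at shallow angles a sideways push only jams.
- tab_amber (a point): Point on the black ribbed thumb tab, 28 mm from the axle, mid-thickness. The tab is 38 mm wide, 5 mm thick, reaches 36 mm from the axle opposite to the paddle; at joint 0 it is level at stand x = +28 mm, 55 mm above the worktop, with 40 mm of free space below. Pressing it down raises the paddle: 25 mm down, close to the axle, brings the paddle to about 60 degrees.
- stand_wash: The same kind of stand, in front of the white wash bottle with the red cap; not to be disturbed. Origin and axes as for stand_amber.
- flag_wash (a joint): Angle (rad) of that stand's paddle, meaning as for flag_amber; starts with its yellow face up (0 to 0.1) and must stay so.
- stand_flask: The same kind of stand, in front of the clear conical flask; not to be disturbed. Origin and axes as for stand_amber.
- flag_flask (a joint): Angle (rad) of that stand's paddle, meaning as for flag_amber; starts with its green face up (3.04 to 3.14) and must stay so.
- amber_bottle: Brown amber glass bottle with blue cap, 81 mm diameter, 174 mm high, loose, about 190 mm beyond the middle of its stand. Origin: centre of its underside. Only marks which stand is meant; not to be touched.
- wash: White wash bottle with red cap and bent spout, 69 x 98 x 215 mm, loose, behind its own stand. Origin: centre of its underside. Not to be disturbed.
- flask: Clear conical flask, 84 mm diameter, 160 mm high, loose, behind its own stand. Origin: centre of its underside. Not to be disturbed.
- tape: White tape roll lying flat, 67 mm diameter, 19 mm high, loose, to one side of the stands. Origin: centre of its underside. Not to be disturbed.
- marker_pen: White marker with blue cap lying on the worktop, 131 mm long, 17 mm high, loose, to one side of the stands. Origin: centre of its underside. Not to be disturbed.

How it is judged:
By the outcome, as a careful person would: the job done as asked, in the order asked, and still so for the second after the job is handed in, with the robot touching nothing.
It also fails if it takes over 45 s, if anything falls off the work surface, if the arm or the gripper's body presses on something with over 40 N, if the wrist force passes 120 N, or if a joint passes its speed limit or range.

## Working session

There is one attempt and no reset: what is moved stays moved. The work goes in short steps, Python scripts to look and compute and a tool call to move; the robot and the scene stay as the last step left them, time stands still between calls to the robot, and variables do not carry over. Pictures are saved under pics/ and viewed, about 8 in all and at most 12, crops included, and the job is handed in when it is done.

Besides the shell and the picture viewer there is one more tool, called after "Emit:" as name(argument=value, ...) on one line, values as JSON. drive_tool: Moves the arm, as the interface text tells. Its arguments: {"type":"object","properties":{"plan":{"type":"array","items":{"type":"array","items":{"type":"number"}}}},"required":["plan"]}

```bash
mkdir -p pics; cat > h.py <<'E'
import numpy as np, cv2
from workcell import monitor, capture, get_calibration, robot
def K(c):
    f=210/np.tan(np.radians(c["vfov"])/2); return np.array([[f,0,c["cx"]],[0,f,c["cy"]],[0,0,1.]])
def ray(c,uv,z):
    p=cv2.undistortPoints(np.array([[uv]],float),K(c),np.array(c["dist_coeffs"],float))[0,0]
    R=np.array(c["R"]);t=np.array(c["t"]); o=-R.T@t; d=R.T@np.array([p[0],p[1],1]); return o+d*(z-o[2])/d[2]
def proj(c,X):
    return cv2.projectPoints(np.array(X,float).reshape(-1,3),cv2.Rodrigues(np.array(c["R"]))[0],np.array(c["t"],float),K(c),np.array(c["dist_coeffs"],float))[0][:,0]
def save(n,f,crop=None,s=1):
    im=capture(n)[:,:,::-1]
    if crop: a,b,c,d=crop; im=im[b:d,a:c]
    cv2.imwrite("pics/"+f,cv2.resize(im,None,fx=s,fy=s,interpolation=cv2.INTER_CUBIC))
E
python3 - <<'E'
from h import *
print(monitor.observe())
for n in("scene","side"):
    save(n,n+"1.png",s=1.4); c=get_calibration(n); print(n,c)
E
```

```text
{'t': 0.0, 'joint_positions': array([ 1.22898557e+00,  2.76587685e-01,  1.50612586e+00, -4.27361708e-06,
        1.36072075e+00, -1.20988797e-01]), 'joint_velocities': array([-0.00021176,  0.00103626, -0.00108197, -0.0016198 ,  0.00212462,
       -0.00154823]), 'joint_efforts': array([-3.36037210e-04, -4.16772938e+01, -2.45811957e+01, -4.85929322e-04,
        1.09549650e-02,  1.58777802e-06]), 'tcp_pos': array([0.12574476, 0.56047805, 0.19974685]), 'orientation': array([-3.46114378e-01, -3.12204632e+00,  2.81686824e-03]), 'wrist_force': array([-1.10542586,  0.05278556, -0.22353626]), 'ft_torque': array([ 0.05044167, -0.06151345, -0.01867812]), 'gripper_width': 1.0042938521141167}
scene {'vfov': 49.34644469203357, 'cx': 275.97659146519214, 'cy': 208.35418679100115, 'dist_coeffs': array([-0.10623152,  0.        ,  0.        ,  0.        ,  0.        ]), 'R': array([[ 0.53613049, -0.84409743, -0.00797671],
       [-0.53430328, -0.33201799, -0.7773571 ],
       [ 0.65351672,  0.42102682, -0.62900899]]), 't': array([-0.31366364,  0.38667528,  0.96226784])}
side {'vfov': 54.29011361865116, 'cx': 283.90359890908996, 'cy': 206.82041128622777, 'dist_coeffs': array([-0.05772666,  0.        ,  0.        ,  0.        ,  0.        ]), 'R': array([[-0.98967182, -0.14312139, -0.00812098],
       [-0.10493816,  0.76190375, -0.63913274],
       [ 0.09766097, -0.63167947, -0.76905357]]), 't': array([0.56317482, 0.11097438, 1.12721001])}
```

View pics/scene1.png

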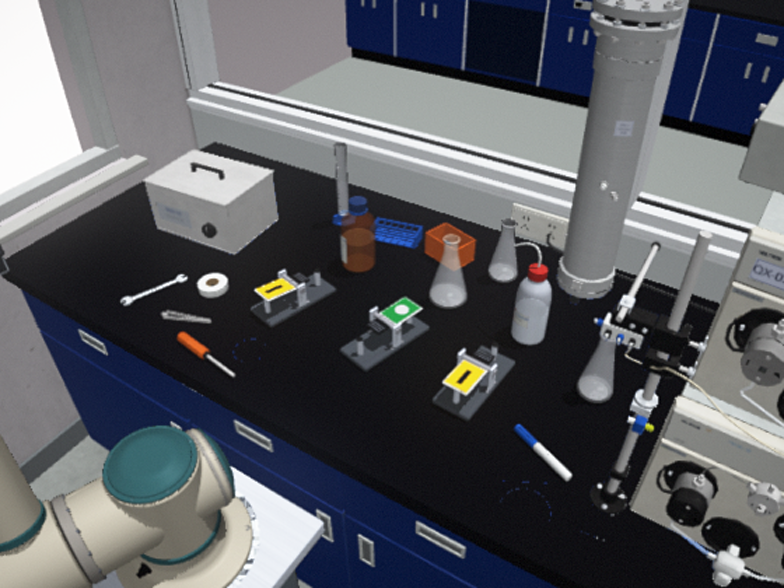

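View pics/side1.png

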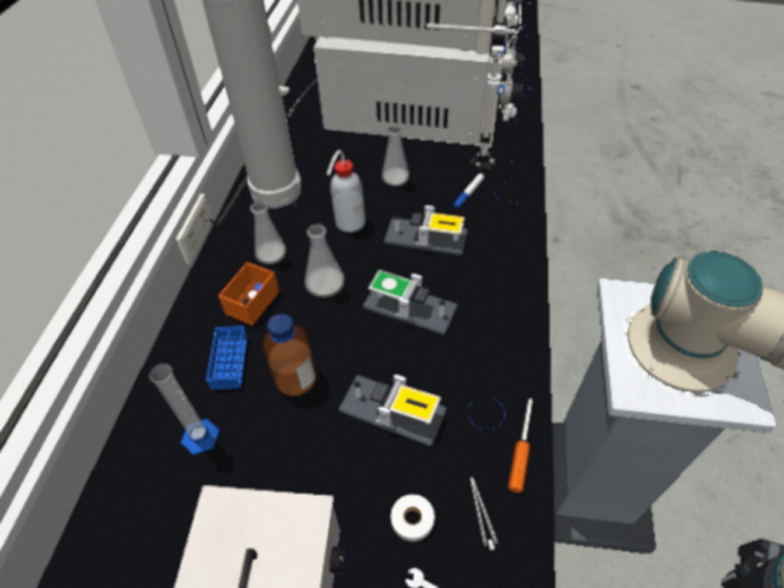

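The scene view shows the amber bottle at about (357,240), with its yellow-up stand at about (290,297). In the side view they're at about (290,355) and (393,408). I'll enlarge both crops.

```bash
python3 - <<'E'
from h import *
a=cv2.imread("pics/side1.png")
capS=capture("side")[:,:,::-1]; capC=capture("scene")[:,:,::-1]
A=cv2.resize(capS[255:325,230:330],None,fx=7.5,fy=7.5,interpolation=cv2.INTER_CUBIC)
B=cv2.resize(capC[185:235,170:250],None,fx=9,fy=9,interpolation=cv2.INTER_CUBIC)
cv2.imwrite("pics/a.png",A);cv2.imwrite("pics/b.png",B)
E
```

```text
(no output)
```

View pics/a.png

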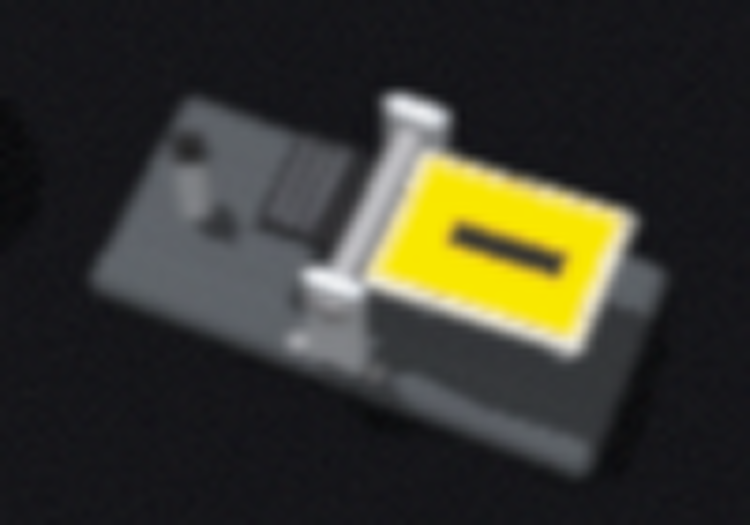

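View pics/b.png

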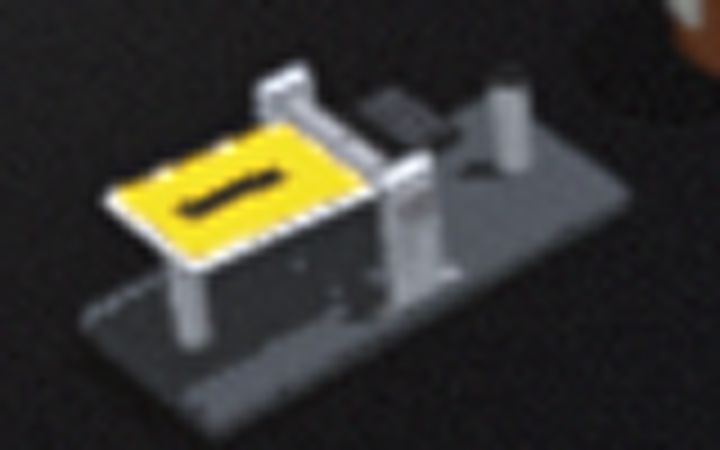

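```bash
python3 - <<'E'
from h import *
s=get_calibration("side");c=get_calibration("scene")
S=lambda u,v,z:ray(s,(230+(u+.5)/7.5-.5,255+(v+.5)/7.5-.5),z)
C=lambda u,v,z:ray(c,(170+(u+.5)/9-.5,185+(v+.5)/9-.5),z)
pl=np.array([S(190,97,.013),S(92,280,.013),S(590,470,.013),S(668,270,.013)])
print("plate",pl.round(4).tolist(),pl.mean(0).round(4)); print([np.linalg.norm(pl[i]-pl[i-1]).round(4) for i in range(4)])
ch=np.array([S(417,106,.067),S(333,283,.067)]);print("cheeks side",ch.round(4).tolist(),ch.mean(0))
ch=np.array([C(283,85,.067),C(408,168,.067)]);print("cheeks scene",ch.round(4).tolist(),ch.mean(0))
x=(pl[0]+pl[1]-pl[2]-pl[3]);print("yaw",np.arctan2(x[1],x[0]))
cs=[C(630,185,.013),C(212,427,.013),C(80,318,.013)];print(np.round(cs,4).tolist())
m=(cs[0]+cs[2])/2;print("scene plate centre",m, "yaw",np.arctan2(*(cs[0]-cs[1])[[1,0]]))
p=np.array([S(430,152,.055),S(636,218,.06),S(574,352,.06)]);print("paddle",p.round(4).tolist())
p=np.array([C(108,200,.06),C(198,268,.06)]);print("paddle end scene",p.round(4).tolist())
# triangulate paddle end corners
print("bottle approx",ray(s,(292/1.4,385/1.4),0))
w=get_calibration("wrist");print(w["R"],w["t"],monitor.observe()["orientation"])
E
```

```text
plate [[0.6229, 0.1607, 0.013], [0.6422, 0.2357, 0.013], [0.469, 0.2803, 0.013], [0.4507, 0.205, 0.013]] [0.5462 0.2204 0.013 ]
[np.float64(0.1778), np.float64(0.0774), np.float64(0.1789), np.float64(0.0775)]
cheeks side [[0.5385, 0.1855, 0.067], [0.5557, 0.2534, 0.067]] [0.54710642 0.21945747 0.067     ]
cheeks scene [[0.5531, 0.2493, 0.067], [0.5398, 0.1849, 0.067]] [0.54642055 0.21705983 0.067     ]
yaw -0.2517971544524652
[[0.6244, 0.1599, 0.013], [0.45, 0.2015, 0.013], [0.4684, 0.2753, 0.013]]
scene plate centre [0.54640044 0.21761579 0.013     ] yaw -0.23411857228029445
paddle [[0.5329, 0.1952, 0.055], [0.463, 0.2131, 0.06], [0.4777, 0.2631, 0.06]]
paddle end scene [[0.4805, 0.2649, 0.06], [0.4694, 0.2164, 0.06]]
bottle approx [0.7421853  0.19290168 0.        ]
[[ 0.21888727  0.9757496  -0.00103782]
 [ 0.93346027 -0.20909065  0.29143272]
 [ 0.28414836 -0.06475968 -0.95659077]] [-0.57525693 -0.03660259  0.37871076] [-3.46110512e-01 -3.12223291e+00  1.72561571e-03]
```

The measurements agree. The stand's centre is at about (0.5465, 0.219), its yaw is about -0.243, and the plate measures 178x77. The tool yaw is within 0.02 rad of the stand's axes. I'll close the gripper and move above the tab.

Emit:
drive_tool(plan=[[-0.2,-0.1,0,0.007,1],[-0.4,-0.2,0,0.007,1],[-0.6,-0.3,0,0.007,1],[-0.85,-0.4,0,0.007,1],[-0.85,-0.4,0,0.007,1],[-0.85,-0.4,0,0.007,1],[-0.85,-0.4,0,0.007,1]])

```text
t: 1.08
tcp_pos: [0.3478, 0.3884, 0.2004]
orientation: [-0.381, -3.117, -0.0]
wrist_force: [-0.2, 0.2, 0.0]
gripper_width: 0.001
```

```bash
cat >> h.py <<'E'
def to(sx,sy,z):  # stand coords -> plan fractions
    from scipy.spatial.transform import Rotation as Ro
    o=monitor.observe(); y=-.243
    P=np.array([.5465+sx*np.cos(y)-sy*np.sin(y),.219+sx*np.sin(y)+sy*np.cos(y),z])
    R=Ro.from_rotvec(o["orientation"]); T=R.as_matrix()
    d=o["tcp_pos"]-np.array([.5465,.219,0]); 
    print("t",o["t"],"stand pos",(np.array([d[0]*np.cos(y)+d[1]*np.sin(y),-d[0]*np.sin(y)+d[1]*np.cos(y),d[2]])*1e3).round(1),"F",o["wrist_force"].round(1),"w",o["gripper_width"],"yaw fwd",np.arctan2(-T[1,0],-T[0,0]),"frac",(T.T@(P-o["tcp_pos"])/.3).round(3))
E
python3 -c "
from h import *
to(.024,0,.2)"
```

```text
t 1.075 stand pos [-233.6  116.6  200.4] F [-0.2  0.2  0. ] w 0.0005920072367731469 yaw fwd -0.24301457084674596 frac [-0.859 -0.389  0.001]
```

Emit:
drive_tool(plan=[[-0.2,-0.1,0,0,1],[-0.4,-0.2,0,0,1],[-0.6,-0.3,0,0,1],[-0.859,-0.389,0,0,1],[-0.859,-0.389,0,0,1],[-0.859,-0.389,0.2,0,1],[-0.859,-0.389,0.4,0,1],[-0.859,-0.389,0.4,0,1]])

```text
t: 2.08
tcp_pos: [0.5654, 0.2132, 0.076]
orientation: [-0.376, -3.108, 0.006]
wrist_force: [0.2, 0.1, 0.5]
gripper_width: -0.003
```

```bash
python3 -c "
from h import *
to(.024,0,.03)
save('scene','c.png',(140,140,280,245),5)
save('wrist','w.png')"
```

```text
t 2.075 stand pos [19.8 -1.1 76. ] F [0.2 0.1 0.5] w -0.0025970337813455468 yaw fwd -0.24105822480326486 frac [-0.016  0.004  0.153]
```

View pics/c.png

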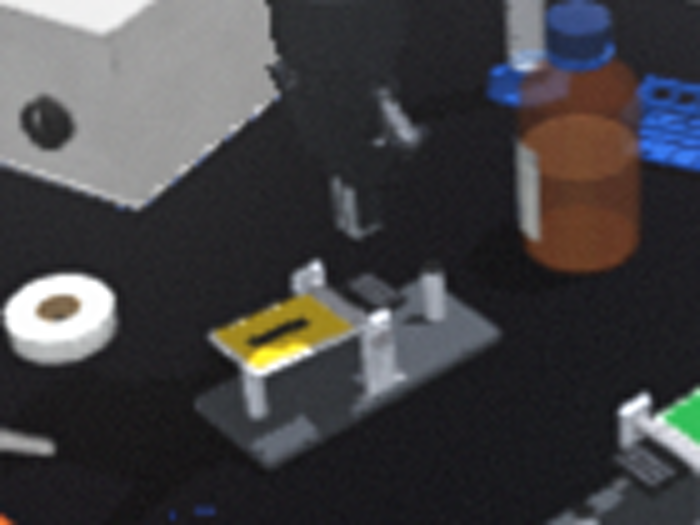

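View pics/w.png

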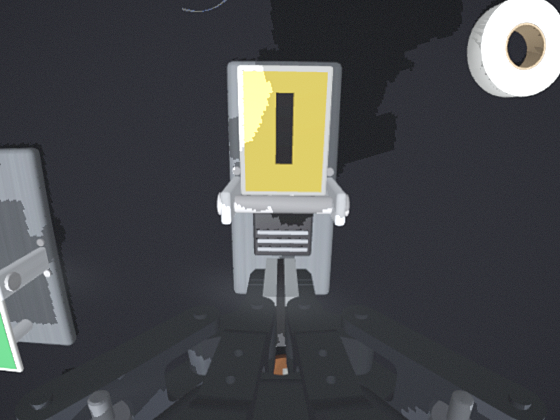

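The scene crop puts the closed fingertip at about (360,235), up and left of the tab at (375,290). The wrist view centres the fingers laterally, with the tip at about (281,260) just beyond the tab's ribbed edge at about y=250. I'll check this by projecting the points.

```bash
python3 -c "
from h import *
T=monitor.observe()['tcp_pos']
st=lambda x,y,z:np.array([.5465+x*.9706+y*.2406,.219-x*.2406+y*.9706,z])
pts=[T,st(.028,0,.055),st(.036,0,.055),st(0,.032,.067),st(0,-.032,.067),st(.068,0,.0525),st(-.08,0,.057),st(-.09,.04,.013),st(-.09,-.04,.013)]
c=get_calibration('scene');print('scene crop',((proj(c,pts)-[140,140])*5).round())
print('wrist',proj(get_calibration('wrist'),pts).round())
"
```

```text
scene crop [[366. 254.]
 [376. 288.]
 [386. 282.]
 [305. 269.]
 [369. 315.]
 [427. 263.]
 [229. 364.]
 [188. 397.]
 [265. 460.]]
wrist [[279. 253.]
 [277. 240.]
 [277. 252.]
 [331. 204.]
 [222. 203.]
 [277. 293.]
 [277.  60.]
 [336.  56.]
 [219.  55.]]
```

Emit:
drive_tool(plan=[[0,0,0,0,1],[0,0,0.03,0,1],[0,0,0.05,0,1],[0,0,0.05,0,1]])

```text
t: 2.68
tcp_pos: [0.5701, 0.2127, 0.0651]
orientation: [-0.381, -3.117, 0.0]
wrist_force: [0.9, 0.6, -0.1]
gripper_width: -0.001
```

```bash
python3 -c "
from h import *
to(.024,0,.03)"
```

```text
t 2.675 stand pos [24.4 -0.4 65.1] F [ 0.9  0.6 -0.1] w -0.0008415360346160595 yaw fwd -0.24291859054212814 frac [0.001 0.001 0.117]
```

Emit:
drive_tool(plan=[[0,0,0.02,0,1],[0,0,0.04,0,1],[0,0,0.06,0,1],[0,0,0.08,0,1],[0,0,0.1,0,1],[0,0,0.12,0,1],[0,0,0.12,0,1]])

```text
t: 3.55
tcp_pos: [0.5702, 0.2128, 0.029]
orientation: [-0.38, -3.117, 0.001]
wrist_force: [0.1, 0.7, 1.4]
gripper_width: 0.004
```

```bash
python3 -c "
from h import *
to(.024,0,.03)
save('side','s2.png',(210,220,350,325),5)"
```

```text
t 3.55 stand pos [24.5 -0.3 29. ] F [0.1 0.7 1.4] w 0.004131387436414537 yaw fwd -0.2428152949277425 frac [ 0.002  0.001 -0.003]
```

View pics/s2.png

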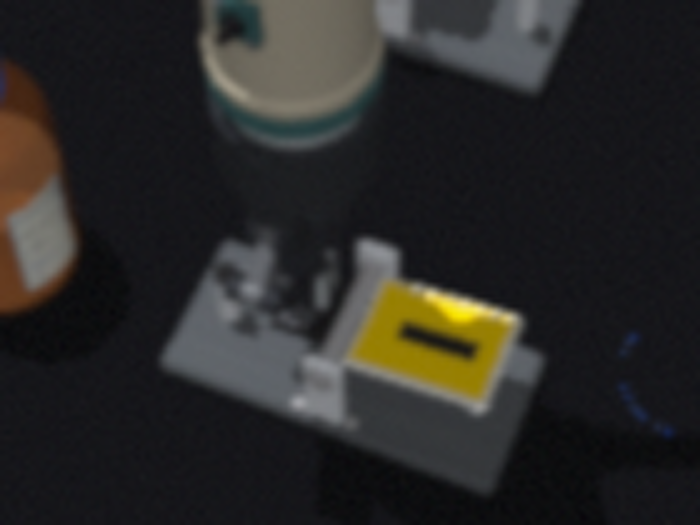

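The side view shows the paddle still flat, with corners at about (520,318) and (482,410), although the TCP reads z=29 mm. I'll look through the wrist camera before moving any further.

```bash
python3 -c "
from h import *
T=monitor.observe()['tcp_pos']
st=lambda x,y,z:np.array([.5465+x*.9706+y*.2406,.219-x*.2406+y*.9706,z])
a=capture('wrist')[:,:,::-1][100:380,150:410]; b=capture('scene')[:,:,::-1][140:245,150:250]
A=cv2.resize(a,None,fx=1.5,fy=1.5,interpolation=2);B=cv2.resize(b,(400,420),interpolation=2)
cv2.imwrite('pics/w3.png',np.hstack([A,B]))
pts=[T,T+[0,0,.03],st(.028,0,.055),st(.036,0,.055)]
print('scene',((proj(get_calibration('scene'),pts)-[150,140])*4+[390,0]).round())
print('wrist',((proj(get_calibration('wrist'),pts)-[150,100])*1.5).round())
"
```

```text
scene [[650. 258.]
 [647. 227.]
 [650. 230.]
 [659. 226.]]
wrist [[193. 228.]
 [193. 265.]
 [193. 268.]
 [193. 289.]]
```

View pics/w3.png

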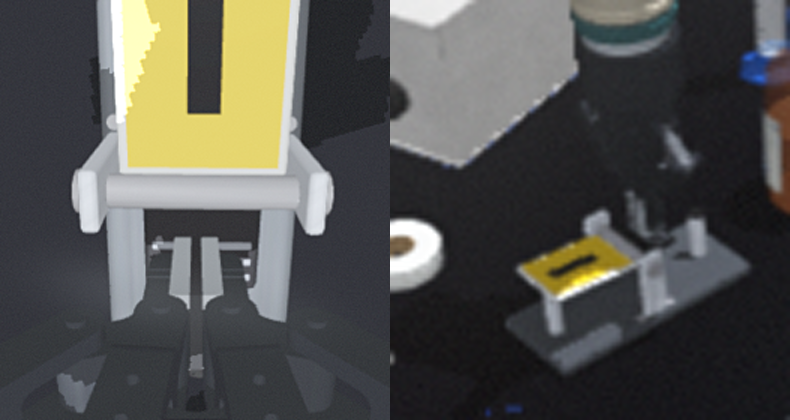

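The wrist view shows the fingers ending at about y=238, over the tab's ribs at y=245-280, and the paddle is still level in both views. The visible fingertip looks 15-30 mm higher than the reported TCP, so it may only just be touching. I'll go down a little further and watch the force and the position of the yellow face.

```bash
cat >> h.py <<'E'
def yel():
    for n,r in(("side",(240,255,330,325)),("scene",(170,160,260,240))):
        im=capture(n)[r[1]:r[3],r[0]:r[2]]; h=cv2.cvtColor(np.ascontiguousarray(im),cv2.COLOR_RGB2HSV)
        m=(h[...,0]>20)&(h[...,0]<35)&(h[...,1]>120)&(h[...,2]>40); v,u=np.nonzero(m)
        print(n,"yellow n",len(u),u.min()+r[0],u.max()+r[0],v.min()+r[1],v.max()+r[1]) if len(u) else print(n,"none")
E
python3 -c "
from h import *
to(.024,0,.03);yel();to(.024,0,.03)"
```

```text
t 3.7 stand pos [25.   0.  29.8] F [ 0.5 -0.8  0.4] w 0.0008141542107532318 yaw fwd -0.24275877585249483 frac [ 0.003 -0.    -0.001]
side yellow n 443 281 311 277 299
scene yellow n 187 183 209 199 212
t 3.8 stand pos [25.   0.  29.9] F [0.7 0.  0.3] w 0.0006810766407755745 yaw fwd -0.24270407857317666 frac [ 0.003 -0.    -0.   ]
```

Emit:
drive_tool(plan=[[0,0,0.01,0,1],[0,0,0.02,0,1],[0,0,0.02,0,1]])

```text
t: 4.18
tcp_pos: [0.5708, 0.2129, 0.0235]
orientation: [0.38, 3.118, 0.0]
wrist_force: [0.2, -0.6, 0.7]
gripper_width: -0.0
```

```bash
python3 -c "
from h import *
to(.024,0,.03);yel();to(.024,0,.03)"
```

```text
t 4.175 stand pos [25.  -0.  23.5] F [ 0.2 -0.6  0.7] w -3.4536577337595424e-05 yaw fwd -0.2428361911110324 frac [ 0.003  0.    -0.022]
side yellow n 426 280 311 276 296
scene yellow n 165 184 208 199 210
t 4.275 stand pos [25.  -0.  23.6] F [ 0.9  0.8 -0.7] w 0.005158922650711342 yaw fwd -0.24280977127230952 frac [ 0.003  0.    -0.021]
```

The yellow face has shrunk slightly (side bottom edge 299→296), so the paddle is starting to rise. I'll take one wrist look with markers to see how the fingers meet the tab.

```bash
python3 -c "
from h import *
o=monitor.observe();T=o['tcp_pos']
st=lambda x,y,z:np.array([.5465+x*.9706+y*.2406,.219-x*.2406+y*.9706,z])
c=get_calibration('wrist')
im=np.ascontiguousarray(capture('wrist')[:,:,::-1]); im=cv2.convertScaleAbs(im,alpha=1.6,beta=20)
im=cv2.resize(im[130:400,100:460],None,fx=2.2,fy=2.2,interpolation=2)
for X,col in((T,(0,0,255)),(st(.014,0,T[2]),(0,255,0)),(st(0,.037,.067),(255,0,255)),(st(0,-.037,.067),(255,0,255)),(st(.036,.019,.055),(255,255,0)),(st(.036,-.019,.055),(255,255,0)),(st(.068,0,.0525),(0,165,255))):
    p=(proj(c,X)[0]-[100,130])*2.2; cv2.circle(im,tuple(int(i) for i in p),4,col,1)
cv2.imwrite('pics/w4.png',im);to(.024,0,.03)
"
```

```text
t 4.325 stand pos [24.9 -0.1 23.6] F [0.4 0.4 0.9] w -0.00012054671732954415 yaw fwd -0.2427661854960016 frac [ 0.003  0.    -0.021]
```

View pics/w4.png

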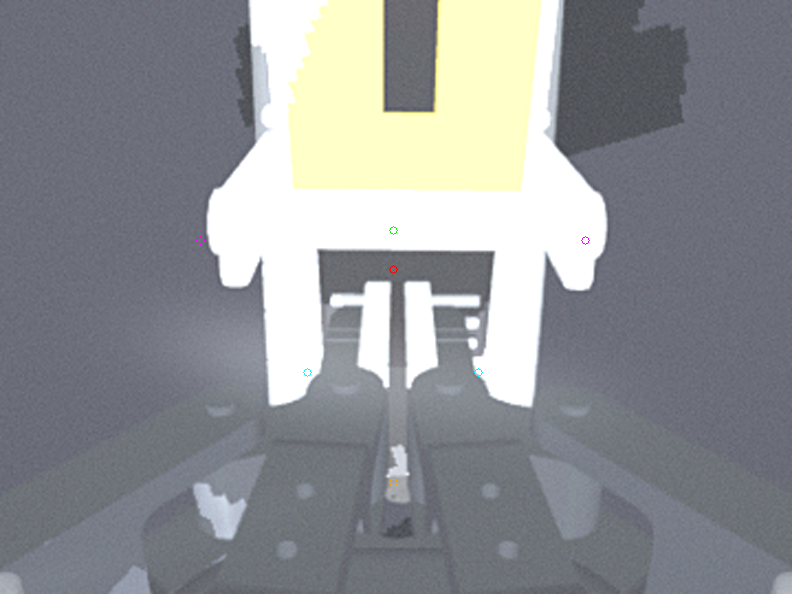

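The fingertips at about (398,282) sit above the ribbed tab at y≈298-345, so the effective fingertip is about 28 mm behind the reported TCP. I'll keep descending gently and watch the force.

Emit:
drive_tool(plan=[[0,0,0.01,0,1],[0,0,0.02,0,1],[0,0,0.03,0,1],[0,0,0.03,0,1]])

```text
t: 4.82
tcp_pos: [0.5706, 0.2129, 0.0142]
orientation: [-0.38, -3.118, -0.0]
wrist_force: [0.3, 1.1, 0.4]
gripper_width: 0.0
```

```bash
python3 -c "
from h import *
to(.024,0,.03);yel();to(.024,0,.03)"
```

```text
t 4.825 stand pos [24.9 -0.1 14.2] F [0.3 1.1 0.4] w 7.393240981273619e-05 yaw fwd -0.24281928684276488 frac [ 0.003  0.    -0.053]
side yellow n 273 280 303 272 289
scene yellow n 51 188 207 192 201
t 4.925 stand pos [24.8 -0.2 14.3] F [ 0.1 -0.3 -0.3] w -0.0009515916361467612 yaw fwd -0.24279266397255272 frac [ 0.003  0.001 -0.052]
```

```bash
cat >> h.py <<'E'
def ang():
    st=lambda x,y,z:np.array([.5465+x*.9706+y*.2406,.219-x*.2406+y*.9706,z])
    for n in("side","scene"):
        c=get_calibration(n)
        for d in range(0,85,10):
            a=np.radians(d);f=lambda r,y:st(-r*np.cos(a)+.0025*np.sin(a),y,.055+r*np.sin(a)+.0025*np.cos(a))
            q=proj(c,[f(.015,.024),f(.078,.024),f(.078,-.024),f(.015,-.024)])
            print(n,d,"area",round(cv2.contourArea(q.astype(np.float32))),q.min(0).round()[0],q.max(0).round()[0],q.min(0).round()[1],q.max(0).round()[1])
E
python3 -c "
from h import *
ang()"
```

```text
side 0 area 463 282.0 313.0 276.0 301.0
side 10 area 446 282.0 313.0 275.0 298.0
side 20 area 413 281.0 312.0 275.0 295.0
side 30 area 366 281.0 310.0 274.0 292.0
side 40 area 305 280.0 306.0 271.0 290.0
side 50 area 232 279.0 303.0 268.0 289.0
side 60 area 150 278.0 298.0 265.0 289.0
side 70 area 63 277.0 293.0 262.0 288.0
side 80 area 27 276.0 288.0 259.0 288.0
scene 0 area 214 182.0 209.0 199.0 216.0
scene 10 area 187 182.0 209.0 199.0 212.0
scene 20 area 152 182.0 209.0 198.0 208.0
scene 30 area 113 183.0 209.0 197.0 204.0
scene 40 area 69 185.0 210.0 192.0 203.0
scene 50 area 23 187.0 210.0 188.0 203.0
scene 60 area 24 190.0 211.0 185.0 202.0
scene 70 area 70 194.0 211.0 181.0 201.0
scene 80 area 113 197.0 212.0 179.0 201.0
```

The area model fits well: about 10° at first contact and about 44° now, with no measurable force. I'll go 7 mm further.

Emit:
drive_tool(plan=[[0,0,0.01,0,1],[0,0,0.02,0,1],[0,0,0.025,0,1],[0,0,0.025,0,1]])

```text
t: 5.42
tcp_pos: [0.5706, 0.2129, 0.0069]
orientation: [-0.38, -3.118, -0.0]
wrist_force: [0.5, -0.1, 0.9]
gripper_width: -0.004
```

```bash
python3 -c "
from h import *
to(.024,0,.03);yel();to(.024,0,.03)"
```

```text
t 5.425 stand pos [24.9 -0.1  6.9] F [ 0.5 -0.1  0.9] w -0.003751340415791637 yaw fwd -0.24281554336274552 frac [ 0.003  0.    -0.077]
side yellow n 150 279 296 268 287
scene none
t 5.525 stand pos [24.8 -0.1  6.9] F [ 1.  -0.5  0.2] w -0.00017229566551427776 yaw fwd -0.24280268682904516 frac [ 0.003  0.    -0.077]
```

The paddle is at about 58° with no force. I'll retreat straight up and cross over to the robot's side.

Emit:
drive_tool(plan=[[0,0,-0.15,0,1],[0,0,-0.35,0,1],[0,0,-0.53,0,1],[0,0,-0.53,0,1],[0.2,0,-0.53,0,1],[0.383,0,-0.53,0,1],[0.383,0,-0.53,0,1],[0.383,0,-0.53,0,1]])

```text
t: 6.52
tcp_pos: [0.4588, 0.2404, 0.1655]
orientation: [-0.379, -3.118, 0.001]
wrist_force: [0.2, -0.3, -0.1]
gripper_width: -0.002
```

```bash
python3 -c "
from h import *
yel();to(-.09,0,.076)
save('side','s5.png',(190,200,350,320),5)"
```

```text
side yellow n 153 279 296 266 287
scene none
t 6.625 stand pos [-8.920e+01 -1.000e-01  1.656e+02] F [-0.1  0.1  0.5] w -0.0031138346428553044 yaw fwd -0.24325967760684794 frac [0.003 0.    0.299]
```

View pics/s5.png

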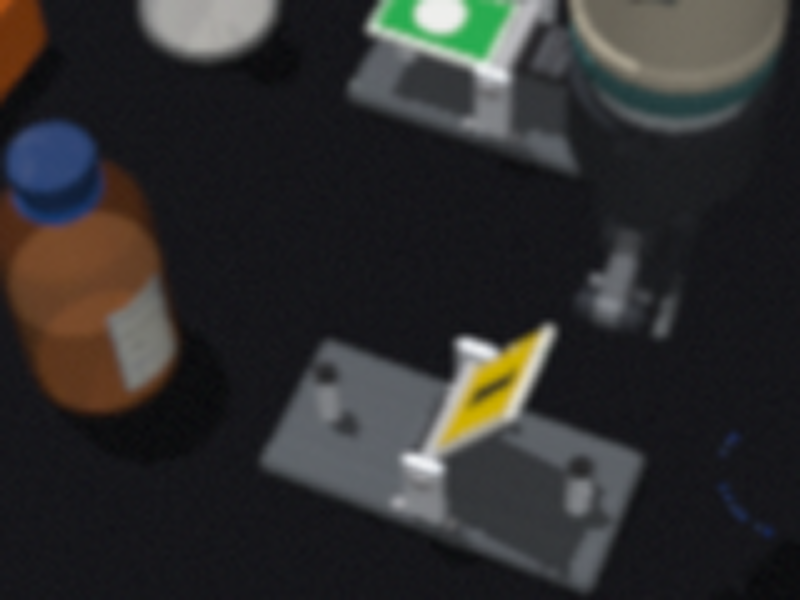

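The paddle stands alone at about 58°: tip edge at about (550,330), pivot at about (430,455), stand not moved. The fingers are clear behind it. I'll lower them and start pushing toward stand +x.

Emit:
drive_tool(plan=[[0,0,0.15,0,1],[0,0,0.3,0,1],[0,0,0.3,0,1],[-0.08,0,0.3,0,1],[-0.15,0,0.3,0,1],[-0.22,0,0.3,0,1],[-0.28,0,0.3,0,1],[-0.28,0,0.3,0,1]])

```text
t: 7.68
tcp_pos: [0.5424, 0.2199, 0.0762]
orientation: [0.382, 3.117, 0.001]
wrist_force: [0.2, -0.0, 0.0]
gripper_width: 0.0
```

```bash
python3 -c "
from h import *
yel();to(0,0,.076)
save('side','s6.png',(190,200,350,320),5)"
```

```text
side none
scene none
t 7.775 stand pos [-6.4 -0.4 75.9] F [-0.4 -0.1  0.3] w 0.001091495907995481 yaw fwd -0.24318057204722246 frac [-0.021  0.001 -0.   ]
```

View pics/s6.png

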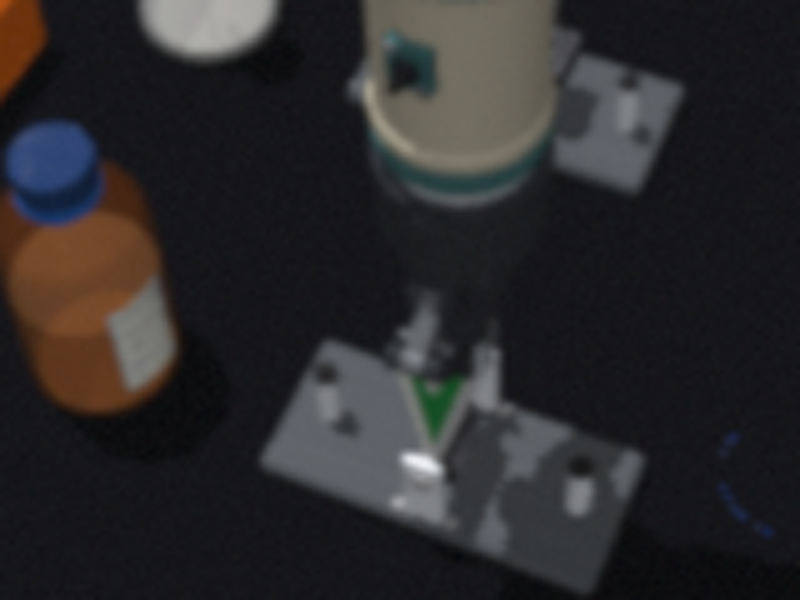

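The paddle is past vertical and its green face is showing at about (435,405). I'll carry it along the arc and press it down.

Emit:
drive_tool(plan=[[-0.05,0,0,0,1],[-0.09,0,0,0,1],[-0.13,0,0.015,0,1],[-0.16,0,0.035,0,1],[-0.18,0,0.06,0,1],[-0.195,0,0.09,0,1],[-0.205,0,0.12,0,1],[-0.205,0,0.135,0,1]])

```text
t: 8.82
tcp_pos: [0.6, 0.2054, 0.0347]
orientation: [-0.38, -3.117, 0.0]
wrist_force: [-0.2, 0.2, 1.0]
gripper_width: 0.001
```

```bash
cat >> h.py <<'E'
def grn():
    im=capture("side")[250:325,230:335]; h=cv2.cvtColor(np.ascontiguousarray(im),cv2.COLOR_RGB2HSV)
    m=(h[...,0]>45)&(h[...,0]<80)&(h[...,1]>100)&(h[...,2]>40);v,u=np.nonzero(m)
    print("green n",len(u), (u.min()+230,u.max()+230,v.min()+250,v.max()+250) if len(u) else "")
E
python3 -c "
from h import *
grn();to(.055,0,.03)"
```

```text
green n 211 (np.int64(249), np.int64(278), np.int64(268), np.int64(287))
t 8.875 stand pos [54.7 -0.4 34.3] F [-0.  -0.  -0.3] w -0.0010439079961785133 yaw fwd -0.24281416866586267 frac [-0.001  0.001  0.014]
```

Emit:
drive_tool(plan=[[0,0,0.01,0,1],[0,0,0.016,0,1],[0,0,0.016,0,1]])

```text
t: 9.25
tcp_pos: [0.6002, 0.2057, 0.0309]
orientation: [0.38, 3.118, 0.0]
wrist_force: [-0.0, 0.1, -0.1]
gripper_width: 0.002
```

```bash
python3 -c "
from h import *
to(.055,0,.03);grn();to(.055,0,.03)"
```

```text
t 9.25 stand pos [55.3 -0.  30.9] F [-0.   0.1 -0.1] w 0.00235819385753556 yaw fwd -0.2427467165514557 frac [0.001 0.    0.003]
green n 208 (np.int64(249), np.int64(278), np.int64(269), np.int64(287))
t 9.3 stand pos [55.4 -0.  30.9] F [-0.5  1.2  0.5] w 0.0018443127201113413 yaw fwd -0.24276336091166406 frac [0.001 0.    0.003]
```

Still no reaction force. I'll keep pressing in small steps.

Emit:
drive_tool(plan=[[0,0,0.007,0,1],[0,0,0.013,0,1],[0,0,0.013,0,1]])

```text
t: 9.68
tcp_pos: [0.6001, 0.2056, 0.0267]
orientation: [-0.38, -3.118, -0.0]
wrist_force: [-0.9, 0.3, -0.6]
gripper_width: 0.003
```

```bash
python3 -c "
from h import *
to(.055,0,.03);grn();to(.055,0,.03)"
```

```text
t 9.675 stand pos [55.3 -0.1 26.7] F [-0.9  0.3 -0.6] w 0.002845706275686678 yaw fwd -0.24280697271127383 frac [ 0.001  0.    -0.011]
green n 199 (np.int64(249), np.int64(278), np.int64(270), np.int64(287))
t 9.725 stand pos [55.3 -0.2 26.7] F [-0.4  0.3  0.2] w -0.0011427036853224356 yaw fwd -0.2427534854596934 frac [ 0.001  0.001 -0.011]
```

Emit:
drive_tool(plan=[[0,0,0.003,0,1],[0,0,0.007,0,1],[0,0,0.007,0,1]])

```text
t: 10.1
tcp_pos: [0.6002, 0.2056, 0.0261]
orientation: [0.38, 3.118, 0.0]
wrist_force: [-1.0, 0.0, 7.2]
gripper_width: -0.0
```

```bash
python3 -c "
from h import *
to(.055,0,.03);grn();to(.055,0,.03)"
```

```text
t 10.1 stand pos [55.4 -0.1 26.1] F [-1.   0.   7.2] w -0.00032525528160946246 yaw fwd -0.24269993230258433 frac [ 0.001  0.    -0.013]
green n 199 (np.int64(249), np.int64(278), np.int64(269), np.int64(287))
t 10.15 stand pos [55.4 -0.1 26.1] F [-1.3 -0.7  7.8] w 0.0016442967225978448 yaw fwd -0.24271921930933288 frac [ 0.001  0.    -0.013]
```

A firm stop at 7 N means the paddle is down. I'll retreat straight up and well clear, then take a last look.

Emit:
drive_tool(plan=[[0,0,-0.05,0,1],[0,0,-0.2,0,1],[0,0,-0.4,0,1],[0,0,-0.6,0,1],[0.3,0.1,-0.7,0,1],[0.5,0.3,-0.7,0,1],[0.7,0.5,-0.7,0,1],[0.7,0.5,-0.7,0,1]])

```text
t: 11.15
tcp_pos: [0.4398, 0.3907, 0.2355]
orientation: [0.381, 3.117, 0.002]
wrist_force: [0.6, -0.2, 0.8]
gripper_width: -0.002
```

```bash
python3 -c "
from h import *
to(.055,0,.03);grn()
a=capture('side')[:,:,::-1];b=capture('scene')[:,:,::-1]
A=cv2.resize(a[200:320,190:350],None,fx=4.9,fy=4.9,interpolation=2)[:588]
cv2.imwrite('pics/s7.png',A)
st=lambda x,y,z:np.array([.5465+x*.9706+y*.2406,.219-x*.2406+y*.9706,z])
for n,c0,f in(('side',(190,200),4.9),):
  c=get_calibration(n)
  for d in(180,175,170):
    q=np.radians(d); e=[st(-.08*np.cos(q)-.0025*np.sin(q),y,.055+.08*np.sin(q)-.0025*np.cos(q)) for y in(.026,-.026)]
    print(d,((proj(c,e)-c0)*f).round().tolist())
  print('plate',((proj(c,[st(x,y,.013) for x in(-.09,.09) for y in(-.04,.04)])-c0)*f).round().tolist())"
```

```text
t 11.15 stand pos [-144.9  141.   235.5] F [ 0.6 -0.2  0.8] w -0.0023312079240387635 yaw fwd -0.24331872852294784 frac [-0.666 -0.471  0.685]
green n 290 (np.int64(249), np.int64(278), np.int64(266), np.int64(287))
180 [[274.0, 392.0], [317.0, 310.0]]
175 [[273.0, 385.0], [317.0, 303.0]]
170 [[274.0, 379.0], [318.0, 296.0]]
plate [[633.0, 439.0], [580.0, 573.0], [316.0, 327.0], [251.0, 451.0]]
```

View pics/s7.png

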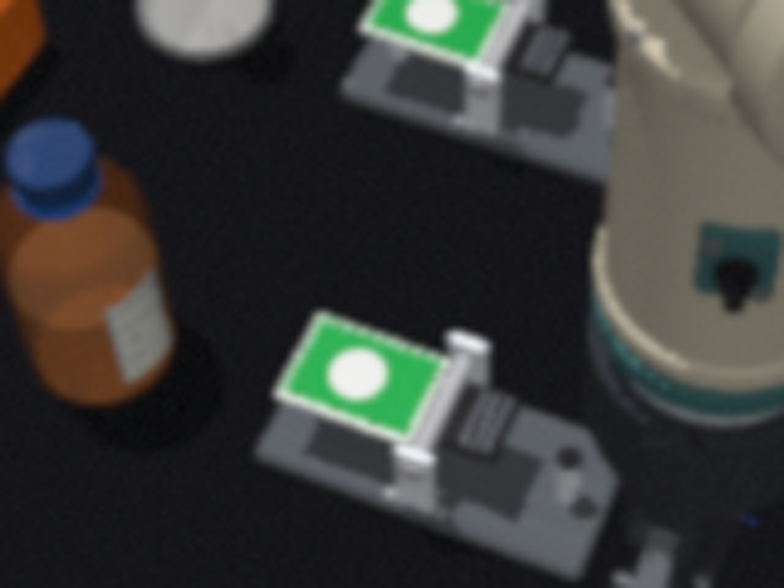

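The green face is up. Its end corners at about (276,395) and (320,312) match the prediction for 180°, and the stand hasn't moved. I'm handing in the job.

```bash
python3 -c "
from h import *
print(robot.job_done())"
```

```text
the job is handed in; nothing more can be done
None
```

The amber bottle's flag is flipped right over, lying flat on its far side with the green face up, and the job is handed in. With the gripper shut, I pressed the thumb tab until the paddle stood at about 58°. I then pushed it over from the robot's side and pressed it down until it stopped firmly at 7–8 N.

**Last checks:**
- **Paddle:** in the final side view its end corners are within about 3 px (enlarged) of where they should be at 180°.
- **Stand:** its plate is where it was at the start, to within about 1 mm by eye.
- **Other objects:** the amber bottle looks unmoved, and the flask's flag is still green up. The wash stand, tape and pen were outside that last view; I never moved near them, but I didn't re-check them.
- **Limits:** the arm was clear of everything at about 11 s, and the highest wrist force I read was about 8 N.

**Disagreement:** the closed fingertips touched about 24 mm higher than the reported TCP position implied. I set depths by watching the paddle and the force instead.

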